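# Register a board in a dowelling jig and clamp it

## Robot

A 6-joint arm with a two-finger parallel gripper is mounted at the origin on a cart in front of the work surface, level with it; the furniture and walls round the work are solid. World frame = base frame: x ahead of the robot, y to its left, z up, the work surface at z = 0. Lengths are in m, angles in rad, forces in N, time in s.
With the tool pointing down it reaches from about 0.425 to 0.95 m from the base axis. Payload 3.5 kg.
Tool frame: the origin (TCP) lies at the very end of the fingers, on their centre line; the grasp point (between the pads) lies 19 mm behind it (ctrl.pinch_z is the distance from the TCP to the grasp point, in m); z points along the fingers, y is the line along which they close (so a half turn about z gives the same grasp; the last joint's range is limited). The gripper opens to 85 mm and grips with 20 to 120 N. Pads are 22 mm wide; open, the fingers measure 114 mm over their backs; the gripper's body (76 mm by 85 mm) begins 54 mm behind the grasp point. The pads swing forward as they close: fully open they stand 13 mm farther back than shut.
Start: joints at [-1.499, 0.286, 1.577, -0, 1.279, -0.15], TCP at [0.149, -0.658, 0.231] pointing down, gripper open.
Joint ranges: [-2.77, 2.77], [-0.9, 2.22], [0.21, 2.48], [-1.53, 4.67], [0.24, 2.81], [-2.84, 2.84]. Speed limits (rad/s): [2.79, 2.79, 3.14, 3.14, 3.14, 3.14].

## Interface

Orientations are given as a unit quaternion [x, y, z, w].
In Python, from plant import ctrl gives the robot as it stands. The module is installed in compiled form; this text tells all that it offers.
- The arm moves only by the shell command python3 -m crank 'ROWS' [OPENING] [FORCE]. ROWS is JSON, a list of rows, each a list of 6 numbers: the shift along the tool's x, y, z in cm, then the turn, a rotation vector about the tool's x, y, z in rad. In form: [[tx, ty, tz, rx, ry, rz], ...]. A call has 1 to 10 rows; each row is the pose to reach, as a shift and turn from the pose commanded when the call began, along the tool's axes at that moment; what a row does not reach only later rows make up. A row lasts 1/10 s, in which the tool goes at most 50 mm and 8.59 degrees, less where a joint would pass 70% of its speed; a pose out of reach is approached as far as the arm can. A call with a gripper value outside its range is refused whole. OPENING is the opening, from 0 (shut) to 1 (fully open), set as the call begins (- or left out, the last holds). The fingers move at their own pace and stop on an object; FORCE is the grip in N (left out, the last holds). Time passes only in rows, so rows that repeat a pose let the fingers close. It gives the time, the measured TCP pose, the force, the opening and the grip force at its end, in the units of the state.
- ctrl.get_state(): the state, without advancing time (a new reading comes with each control period).
- ctrl.read_camera(name): name is "scene" or "top" or "wrist"; returns (picture, depth): 400x640x3 uint8, blue, green, red; 400x640 float32, m along the optical axis (not along the pixel's ray), 0 where there is no reading.
- ctrl.camera_info(name): a dict with "K" (3x3 intrinsics, pixels), "origin" and "orientation" of the camera in the world. Camera axes: x right, y down, z forward; pixel columns grow to the right and rows downward; lengths in m; the calibration is good to about 2 mm. A picture is of the moment at which its call begins: read the wrist's pose just before it. camera_info takes no time and is no camera call; for the wrist camera it gives the pose at the moment of the call.
- ctrl.sign_off(): hands the job in; it is judged then, once.
The state is a dict: "time": time; "qpos": joint angles; "dq": joint speeds; "joint_efforts": joint torques, N m; "eef_pos": TCP position; "tcp_rot": TCP orientation; "contact_force": force on the tool from outside, world axes, zero at the start; "wrist_torque": the same for the moment, N m; "opening": opening from 0.0 (shut) to 1.0 (fully open); "finger_force": force on a finger pad.
Only numpy, scipy, OpenCV 4.12 (cv2) and the standard library are available. Lean on these libraries where they do the work, as an engineer would, in place of code of your own. Each camera call takes 0.05 s, during which the arm holds its last target. There are 200 camera calls.

## Task

With the clamp lever still open, push the loose pale board on the dowelling jig fully home, its long edge flush along the dark fence at the back and its left end tight against the aluminium drill block, so that the dowel holes will come out in the right place. Then swing the red-gripped cam lever all the way round to the right to its stop, so that it clamps the board there. Leave the other things on the bench where they are.

Things in the scene. Friction and masses are not known exactly. Their poses are not given: they have to be found in the camera images.
- jig: Dowelling jig fixed to the bench: grey-faced plywood base 235 x 355 x 15 mm. Origin: on the bench, straight below the inner corner where the faces of fence and drill block meet. +x points through the fence (roughly away from the robot), +y through the block (roughly left), z up. In this frame the base's upper surface is z 0.015, covering x -0.200 to 0.035, y -0.305 to 0.050
- fence (a point): Middle of the top of the dark wooden fence along the far edge of the base. In the jig frame the fence covers x 0 to 0.030, y -0.300 to 0.045, up to z 0.039; its face (a stop) is the plane x = 0
- block (a point): Middle of the top of the aluminium drill block at the base's left end, the end stop. In the jig frame it covers x -0.100 to 0, y 0 to 0.045, up to z 0.051; its face is the plane y = 0. A board that is home has its centre at jig-frame x -0.045, y -0.070
- board: The workpiece: loose pale board 90 mm (its x) by 140 mm (its y) by 18 mm thick, 0.15 kg, pencilled triangle on its upper face, lying flat on the jig's base, off the fence and to the right of its place. Origin: centre of its underside; z up. Its +x long edge goes to the fence, its +y end to the block
- board_corner (a point): point on the board's vertical corner edge (mid thickness) that belongs in the inner corner of fence and block: board frame (0.045, 0.070, 0.009)
- board_tail (a point): point at the other end of the board's fence edge, mid thickness: board frame (0.045, -0.070, 0.009)
- clamp_lever (a joint): Angle of the cam lever about its vertical pivot, rad. 0 = fully open, the grip points to the robot and a little left (150 degrees from jig +x); grows counter-clockwise seen from above, the grip swinging to the right; 1.92 = end stop, clamped, grip pointing right along the board's near edge (260 degrees). Stiff (2 N at the grip, some 10 N over the last 0.2 rad); stays where it is left
- lever_pivot (a point): Pivot of the wooden cam at the base's front left, 0.029 over the bench; jig frame (-0.1257, -0.032, 0.029). The cam is 20 mm thick (z 0.016 to 0.036). With the lever below 0.4 rad it leaves 17 mm to the near edge of a board on the fence; it tightens on that edge in the last 0.3 rad
- lever_grip (a point): middle of the lever's red grip, on its centre line, 75 mm from the pivot, 0.029 over the bench. The grip is a round bar of 16 mm diameter from 55 to 111 mm from the pivot
- bored_0: Bystander: the lower of two finished boards stacked flat to the left of the jig, pale wood, 140 x 90 x 18 mm, two dowel holes in one end. Origin: centre of its underside
- bored_1: Bystander: the upper of the two finished boards, same size, lying on the lower one. Origin: centre of its underside
- sanding_block: Bystander: brown cork sanding block, 60 x 100 x 28 mm, to the right of the jig. Origin: centre of its underside
- masking_tape: Bystander: roll of cream masking tape lying flat, 105 mm across, 24 mm high, in front of the jig to the right. Origin: centre of its underside
- try_square: Bystander: try square with brown wooden stock and steel blade lying flat, 196 x 105 x 17 mm, left of the jig. Origin: centre of its underside
Not all that is in view belongs to the job. What is shaped like the board but purple is not meant.

How it is judged:
By the outcome, as a careful person would: the job done as asked, in the order asked, and still so for the second after the job is handed in, with the robot touching nothing.
It also fails if it takes over 64 s, if anything falls off the work surface, if the arm or the gripper's body presses on something with over 40 N, if the wrist force passes 120 N, or if a joint passes its speed limit or range.

## Working session

There is one attempt and no reset: what is moved stays moved. The work goes in short steps, Python scripts to look and compute and a shell command to move; the robot and the scene stay as the last step left them, time stands still between calls to the robot, and variables do not carry over. Pictures are saved under pics/ and viewed, at most 10 in all, crops included, and the job is handed in when it is done.

```bash
mkdir -p pics; python3 - <<'E'
from plant import ctrl
import cv2,numpy as np
s=ctrl.get_state();print(s)
for n in("scene","top"):
    p,d=ctrl.read_camera(n);i=ctrl.camera_info(n);print(n,i)
    cv2.imwrite(f"pics/{n}0.png",p);np.savez(f"{n}0.npz",p=p,d=d,K=i["K"],o=i["origin"],q=i["orientation"])
E
```

```text
{'time': 0.0, 'qpos': array([-1.49900211e+00,  2.87202422e-01,  1.57815868e+00,  9.21207512e-06,
        1.27857712e+00, -1.49979594e-01]), 'dq': array([ 5.73444571e-04, -4.73290902e-05,  5.54067109e-04,  1.15169781e-04,
       -1.17531043e-03, -5.53372071e-04]), 'joint_efforts': array([-1.78183545e-03, -4.05984700e+01, -2.92629862e+01, -2.15414011e-04,
        5.82263965e-03,  6.23262167e-06]), 'eef_pos': array([ 0.14847102, -0.65780934,  0.22993257]), 'tcp_rot': array([ 9.93857808e-01,  1.10658401e-01,  5.02415607e-05, -1.17171845e-03]), 'contact_force': array([ 0.54293535, -0.38256828, -0.27996885]), 'wrist_torque': array([0.01010724, 0.05409093, 0.01797399]), 'finger_force': 0.0, 'opening': 1.0003590238695086}
scene {'K': array([[363.41579877,   0.        , 321.63227594],
       [  0.        , 363.41579877, 198.51814144],
       [  0.        ,   0.        ,   1.        ]]), 'origin': array([-0.11031124,  0.62525753,  0.9053651 ]), 'orientation': array([-0.38544393,  0.8349973 , -0.35828109,  0.16077049])}
top {'K': array([[466.12596602,   0.        , 315.90951146],
       [  0.        , 466.12596602, 202.8082374 ],
       [  0.        ,   0.        ,   1.        ]]), 'origin': array([0.33951689, 0.01228987, 1.36726137]), 'orientation': array([-0.69841661,  0.71128122, -0.05114574,  0.06064145])}
```

View pics/top0.png

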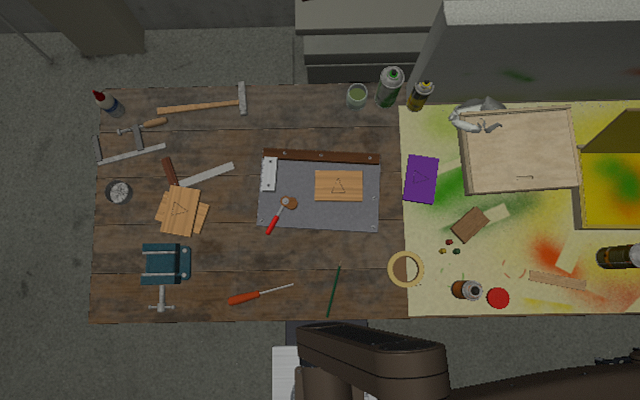

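View pics/scene0.png

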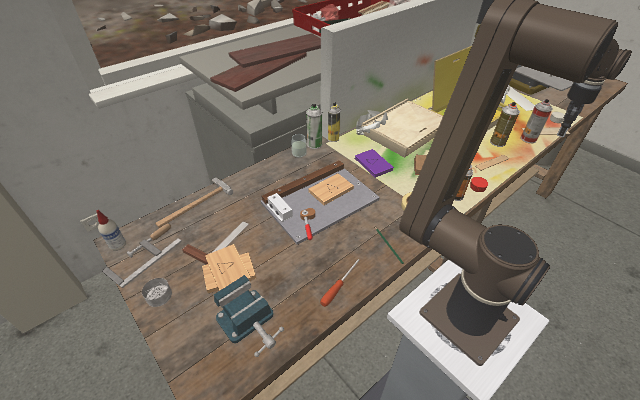

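The top view shows the board at about (338,185), the drill block at (269,174), the fence along (320,156), the cam pivot at (290,202) and the red grip at (272,225). The scene view agrees.

```bash
cat > h.py <<'E'
import numpy as np,cv2
from scipy.spatial.transform import Rotation as R
def cast(uv,K,o,q,z):
    uv=np.atleast_2d(uv).astype(float)
    r=np.c_[uv,np.ones(len(uv))]@np.linalg.inv(K).T@R.from_quat(q).as_matrix().T
    return (o+r*((z-o[2])/r[:,2])[:,None])
def big(m,roi):
    k=np.zeros_like(m);x0,y0,x1,y1=roi;k[y0:y1,x0:x1]=m[y0:y1,x0:x1]
    c=max(cv2.findContours(k,cv2.RETR_EXTERNAL,cv2.CHAIN_APPROX_NONE)[0],key=cv2.contourArea)
    return c
E
python3 - <<'E'
from h import *
f=np.load("top0.npz");p,K,o,q=f["p"],f["K"],f["o"],f["q"]
hsv=cv2.cvtColor(p,cv2.COLOR_BGR2HSV)
for n,uv in dict(board=(325,190),base=(310,220),fence=(340,156),block=(268,185),grip=(272,225),cam=(291,203),bench=(240,210)).items():print(n,hsv[uv[1],uv[0]],f["d"][uv[1],uv[0]])
def go(n,lo,hi,roi,z):
    m=cv2.inRange(hsv,np.array(lo),np.array(hi));c=big(m,roi)
    b=cv2.boxPoints(cv2.minAreaRect(c.reshape(-1,2).astype(np.float32)))
    w=cast(b,K,o,q,z);e=w[[1,2,3,0]]-w
    print(n,cv2.contourArea(c),b.round(1).tolist(),'\n',w.round(4).tolist(),np.linalg.norm(e,axis=1).round(4),np.degrees(np.arctan2(e[:,1],e[:,0])).round(1),w.mean(0).round(4))
go("board",(8,70,110),(25,220,255),(305,160,375,210),.033)
go("base",(0,0,60),(179,45,140),(250,140,390,240),.015)
go("fence",(0,80,20),(20,255,110),(255,140,385,170),.039)
go("block",(0,0,150),(179,40,255),(255,150,285,200),.051)
go("grip",(0,150,90),(6,255,255),(255,200,300,240),.035)
go("grip2",(170,150,90),(179,255,255),(255,200,300,240),.035)
cv2.imwrite("pics/c.png",cv2.resize(p[140:245,245:395],None,fx=5,fy=5,interpolation=cv2.INTER_CUBIC))
E
```

```text
board [ 17 128 151] 1.3571962
base [120   5 100] 1.3622504
fence [ 12 149  72] 1.3707566
block [135   9  55] 1.3403466
grip [  1 219 155] 1.337107
cam [ 14 164 107] 1.3507229
bench [17 70 73] 1.3869793
board 1376.0 [[314.0, 170.0], [362.0, 170.0], [362.0, 200.0], [314.0, 200.0]] 
 [[0.6501, 0.0324, 0.033], [0.6472, -0.1081, 0.033], [0.5583, -0.1052, 0.033], [0.561, 0.0338, 0.033]] [0.1405 0.089  0.1391 0.0892] [-91.2 178.1  88.9  -0.9] [ 0.6042 -0.0368  0.033 ]
base 7498.0 [[249.60000610351562, 225.3000030517578], [253.8000030517578, 153.60000610351562], [381.8999938964844, 161.10000610351562], [377.70001220703125, 232.89999389648438]] 
 [[0.4926, 0.2236, 0.015], [0.7084, 0.2121, 0.015], [0.6772, -0.1698, 0.015], [0.4637, -0.1492, 0.015]] [0.216  0.3832 0.2145 0.3739] [ -3.1 -94.7 174.5  85.6] [0.5855 0.0292 0.015 ]
fence 1377.0 [[261.70001220703125, 158.39999389648438], [262.8999938964844, 134.39999389648438], [384.6000061035156, 140.8000030517578], [383.3999938964844, 164.8000030517578]] 
 [[0.6869, 0.1853, 0.039], [0.7597, 0.1817, 0.039], [0.7324, -0.177, 0.039], [0.6602, -0.1704,
[... 261 characters left out ...]
.051], [0.6869, 0.1418, 0.051], [0.5864, 0.1503, 0.051]] [0.1009 0.0373 0.1008 0.0369] [ -4.6 -96.1 175.2  84. ] [0.6386 0.1645 0.051 ]
grip 72.5 [[264.0, 232.3000030517578], [274.20001220703125, 214.39999389648438], [278.5, 216.89999389648438], [268.29998779296875, 234.6999969482422]] 
 [[0.4696, 0.1789, 0.035], [0.5208, 0.1494, 0.035], [0.5134, 0.137, 0.035], [0.4622, 0.1665, 0.035]] [0.0591 0.0145 0.059  0.0144] [ -30.  -120.8  150.    59.4] [0.4915 0.158  0.035 ]
grip2 0.0 [[272.0, 228.0], [272.0, 228.0], [272.0, 228.0], [272.0, 228.0]] 
 [[0.4815, 0.1558, 0.035], [0.4815, 0.1558, 0.035], [0.4815, 0.1558, 0.035], [0.4815, 0.1558, 0.035]] [0. 0. 0. 0.] [0. 0. 0. 0.] [0.4815 0.1558 0.035 ]
```

View pics/c.png

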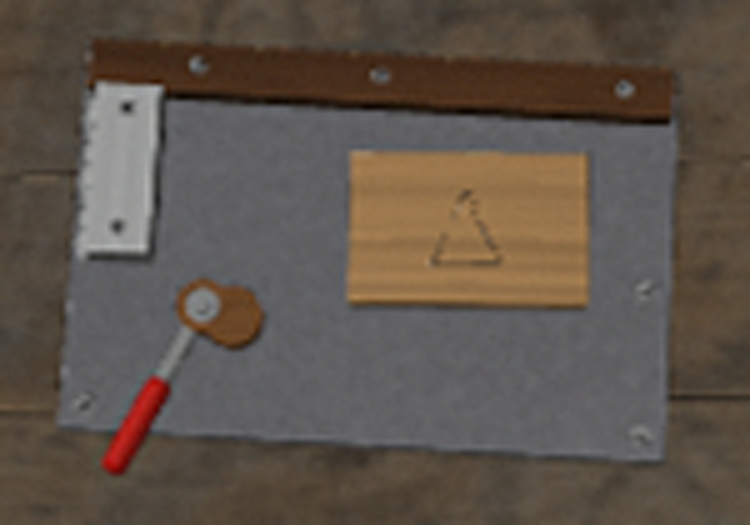

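```bash
python3 - <<'E'
from h import *
f=np.load("top0.npz");K,o,q=f["K"],f["o"],f["q"]
c=lambda u,v,z:cast([(u/5+244.6+.0,v/5+139.6)],K,o,q,z)[0]
P=dict(fenceL=c(165,97,.039),fenceR=c(670,121,.039),blkF=c(163,86,.051),blkN=c(152,256,.051),baseNL=c(57,427,.015),baseNR=c(663,461,.015),pivot=c(203,304,.036),gripend=c(115,467,.029))
for k,v in P.items():print(k,v.round(4))
a=lambda p,q:np.degrees(np.arctan2(*(P[q]-P[p])[1::-1]))
print(a("fenceR","fenceL")-90,a("blkN","blkF"),a("baseNR","baseNL")-90)
y=np.radians(np.mean([a("fenceR","fenceL")-90,a("baseNR","baseNL")-90]));X=np.array([np.cos(y),np.sin(y)]);Y=np.array([-X[1],X[0]])
fx=np.mean([P[k][:2]@X for k in("fenceL","fenceR")]);by=np.mean([P[k][:2]@Y for k in("blkF","blkN")])
print("yaw",np.degrees(y),"fx",fx,"by",by,"origin",fx*X+by*Y)
for k,v in P.items():print(k,"jig",(v[:2]@X-fx).round(4),(v[:2]@Y-by).round(4))
for b in([.6501,.0324],[.6472,-.1081],[.5583,-.1052],[.561,.0338]):print(np.array(b)@X-fx,np.array(b)@Y-by)
E
```

```text
fenceL [0.684  0.1385 0.039 ]
fenceR [ 0.6634 -0.1566  0.039 ]
blkF [0.6875 0.1385 0.051 ]
blkN [0.587  0.1452 0.051 ]
baseNL [0.4933 0.2048 0.015 ]
baseNR [ 0.4668 -0.1478  0.015 ]
pivot [0.5609 0.1173 0.036 ]
gripend [0.4679 0.1692 0.029 ]
-3.9879362880145806 -3.834695294951396 -4.289500351589538
yaw -4.138718319802059 fx 0.6725744814875648 by 0.18749605726242868 origin [0.68435243 0.13846643]
fenceL jig -0.0004 0.0
fenceR jig 0.0004 -0.2958
blkF jig 0.0031 0.0003
blkN jig -0.0976 -0.0003
baseNL jig -0.1954 0.0524
baseNR jig -0.1963 -0.3013
pivot jig -0.1216 -0.0301
gripend jig -0.2181 0.0151
-0.026508141639387195 -0.10826188209048006
-0.019260488907393514 -0.2486047890358488
-0.1081379562726732 -0.2521283943959341
-0.11547683026160793 -0.11329601010259084
```

```bash
python3 -m crank '[[31.6,-17.5,0,0,0,0.29],[31.6,-17.5,0,0,0,0.29],[31.6,-17.5,0,0,0,0.29],[31.6,-17.5,0,0,0,0.29],[31.6,-17.5,0,0,0,0.29],[31.6,-17.5,0,0,0,0.29],[31.6,-17.5,0,0,0,0.29],[50.4,-53.1,3,0,0,0.29],[50.4,-53.1,3,0,0,0.29],[50.4,-53.1,3,0,0,0.29]]' 0
cat > st.py <<'E'
from plant import ctrl
import numpy as np
from scipy.spatial.transform import Rotation as R
O=np.array([.6865,.140]);a=np.radians(-4.1);X=np.array([np.cos(a),np.sin(a)]);Y=np.array([-X[1],X[0]])
def rel(jx,jy,z,say=True):
    "cm in tool axes from measured pose to jig-frame point"
    s=ctrl.get_state();M=R.from_quat(s["tcp_rot"]).as_matrix();p=s["eef_pos"];d=p[:2]-O
    t=np.r_[O+jx*X+jy*Y,z]
    print("t",s["time"],"jig",(d@X).round(4),(d@Y).round(4),"z",p[2].round(4),"yaw",np.degrees(np.arctan2(M[1,0],M[0,0])).round(2),"F",s["contact_force"].round(1),"op",s["opening"].round(2),"-> tool cm",(M.T@(t-p)*100).round(2))
if __name__=="__main__":
    import sys
    rel(*map(float,sys.argv[1:4]))
E
python3 st.py -0.15 -0.18 0.10
```

```text
time: 1.1
eef_pos: [0.4513, -0.2797, 0.2197]
tcp_rot: [0.999, -0.034, -0.0, -0.0]
contact_force: [1.5, -0.0, 0.2]
opening: 0.0
finger_force: 0.0Traceback (most recent call last):
  File "st.py", line 12, in <module>
    rel(*map(float,sys.argv[1:4]))
    ~~~^^^^^^^^^^^^^^^^^^^^^^^^^^^
  File "st.py", line 9, in rel
    print("t",s["time"],"jig",(d@X).round(4),(d@Y).round(4),"z",p[2].round(4),"yaw",np.degrees(np.arctan2(M[1,0],M[0,0])).round(2),"F",s["contact_force"].round(1),"op",s["opening"].round(2),"-> tool cm",(M.T@(t-p)*100).round(2))
                                                                                                                                                                        ^^^^^^^^^^^^^^^^^^
AttributeError: 'float' object has no attribute 'round'
```

```bash
sed -i 's/s\["opening"\].round(2)/round(s["opening"],2)/' st.py
python3 -m crank '[[5.5,-25.5,0,0,0,0],[5.5,-25.5,0,0,0,0],[5.5,-25.5,0,0,0,0],[5.5,-25.5,0,0,0,0],[5.5,-25.5,4,0,0,0],[5.5,-25.5,8,0,0,0],[5.5,-25.5,8,0,0,0],[5.5,-25.5,8,0,0,0]]' 0
python3 st.py -0.15 -0.18 0.021
python3 - <<'E'
from h import *
from plant import ctrl
p,d=ctrl.read_camera("wrist");i=ctrl.camera_info("wrist");cv2.imwrite("pics/w1.png",p);np.savez("w1.npz",p=p,d=d,K=i["K"],o=i["origin"],q=i["orientation"])
E
```

```text
time: 1.9
eef_pos: [0.5219, -0.0307, 0.1387]
tcp_rot: [0.999, -0.034, -0.002, -0.0]
contact_force: [-0.1, -0.0, -0.2]
opening: -0.0
finger_force: 0.0
t 1.9 jig -0.152 -0.1821 z 0.1387 yaw -3.84 F [-0.1 -0.  -0.2] op -0.0 -> tool cm [ 0.25 -0.2  11.77]
```

View pics/w1.png

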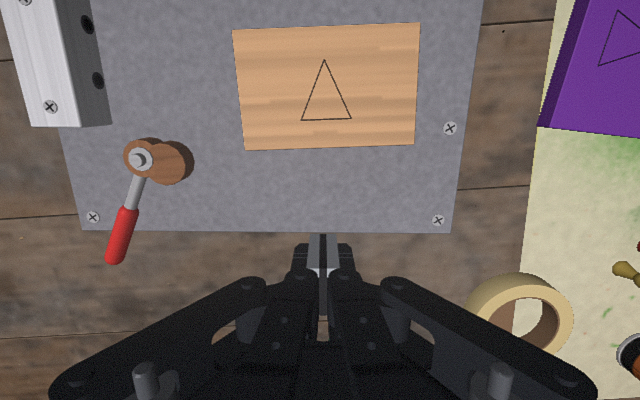

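The wrist view shows the board with corners at (245,150), (414,144), (420,22) and (232,30), the base's near corners at (83,230) and (451,233), and the pivot at (140,159). The fence is out of view. I'll check these against the estimate.

```bash
python3 - <<'E'
from h import *
from st import O,X,Y
f=np.load("w1.npz");K,o,q=f["K"],f["o"],f["q"]
for n,uv,z in(("bNL",(245,150),.033),("bNR",(414,144),.033),("bFR",(420,22),.033),("bFL",(232,30),.033),("baseNL",(83,230),.015),("baseNR",(451,233),.015),("pivot",(140,159),.037),("blkNRtop",(77,126),.051)):
    w=cast([uv],K,o,q,z)[0,:2]-O;print(n,(w@X).round(4),(w@Y).round(4))
E
```

```text
bNL -0.1141 -0.1198
bNR -0.1088 -0.2596
bFR -0.0191 -0.256
bFL -0.0248 -0.1164
baseNL -0.1938 0.0456
baseNR -0.1964 -0.3085
pivot -0.1211 -0.034
blkNRtop -0.0938 0.0005
```

```bash
python3 -m crank '[[0.2,-0.2,5,0,0,0],[0.2,-0.2,8.5,0,0,0],[0.2,-0.2,11,0,0,0],[0.2,-0.2,11.7,0,0,0],[0.2,-0.2,11.7,0,0,0]]' 0; python3 st.py -0.15 -0.18 0.021
```

```text
time: 2.45
eef_pos: [0.5263, -0.0307, 0.0245]
tcp_rot: [0.999, -0.035, 0.001, 0.0]
contact_force: [-1.1, -0.2, 0.3]
opening: 0.003
finger_force: 0.0
t 2.45 jig -0.1476 -0.1817 z 0.0245 yaw -4.01 F [-1.1 -0.2  0.3] op 0.0 -> tool cm [-0.24 -0.17  0.35]
```

```bash
python3 -m crank '[[1,0,0.3,0,0,0],[1.5,0,0.3,0,0,0],[2,0,0.3,0,0,0],[2.5,0,0.3,0,0,0],[3,0,0.3,0,0,0],[3.5,0,0.3,0,0,0],[4,0,0.3,0,0,0],[4.3,0,0.3,0,0,0],[4.5,0,0.3,0,0,0],[4.5,0,0.3,0,0,0]]'; python3 st.py -0.15 -0.18 0.021
```

```text
time: 3.45
eef_pos: [0.5708, -0.0325, 0.0204]
tcp_rot: [0.999, -0.034, 0.0, 0.0]
contact_force: [0.4, 0.5, 0.1]
opening: 0.003
finger_force: 0.0
t 3.45 jig -0.1031 -0.1803 z 0.0204 yaw -3.91 F [0.4 0.5 0.1] op 0.0 -> tool cm [-4.69 -0.05 -0.06]
```

```bash
python3 -m crank '[[0.2,0,0,0,0,0],[0.4,0,0,0,0,0],[0.4,0,0,0,0,0]]'; python3 st.py -0.15 -0.18 0.021
```

```text
time: 3.75
eef_pos: [0.5747, -0.0327, 0.0204]
tcp_rot: [0.999, -0.034, 0.0, 0.0]
contact_force: [0.2, -0.5, 0.4]
opening: -0.002
finger_force: 0.1
t 3.75 jig -0.0992 -0.1803 z 0.0204 yaw -3.91 F [ 0.2 -0.5  0.4] op -0.0 -> tool cm [-5.08 -0.05 -0.06]
```

```bash
for i in 1; do python3 -m crank '[[0.2,0,0,0,0,0],[0.4,0,0,0,0,0],[0.4,0,0,0,0,0]]'; done; python3 st.py -0.15 -0.18 0.021
```

```text
time: 4.05
eef_pos: [0.5751, -0.0326, 0.0199]
tcp_rot: [0.999, -0.034, -0.005, -0.0]
contact_force: [-9.3, -0.0, 6.6]
opening: 0.0
finger_force: 4.7
t 4.05 jig -0.0988 -0.1801 z 0.0199 yaw -3.87 F [-9.3 -0.   6.6] op 0.0 -> tool cm [-5.13 -0.03 -0.06]
```

```bash
python3 -m crank '[[0.15,0,0,0,0,0],[0.3,0,0,0,0,0],[0.3,0,0,0,0,0]]';  python3 st.py -0.15 -0.18 0.021
python3 - <<'E'
from h import *
from plant import ctrl
for n in("top","wrist"):
    p,d=ctrl.read_camera(n);i=ctrl.camera_info(n);np.savez(f"{n}2.npz",p=p,d=d,K=i["K"],o=i["origin"],q=i["orientation"])
    if n=="top":a=cv2.resize(p[140:245,245:395],None,fx=4,fy=4,interpolation=cv2.INTER_CUBIC)
    else:b=cv2.resize(p,(600,375))
    
cv2.imwrite("pics/w2.png",b);cv2.imwrite("pics/t2.png",a)
E
```

```text
time: 4.35
eef_pos: [0.5751, -0.0324, 0.0192]
tcp_rot: [0.999, -0.033, -0.009, -0.001]
contact_force: [-16.6, 0.1, 10.7]
opening: -0.002
finger_force: 8.2
t 4.35 jig -0.0988 -0.18 z 0.0192 yaw -3.83 F [-16.6   0.1  10.7] op -0.0 -> tool cm [-5.12 -0.02 -0.08]
```

View pics/w2.png

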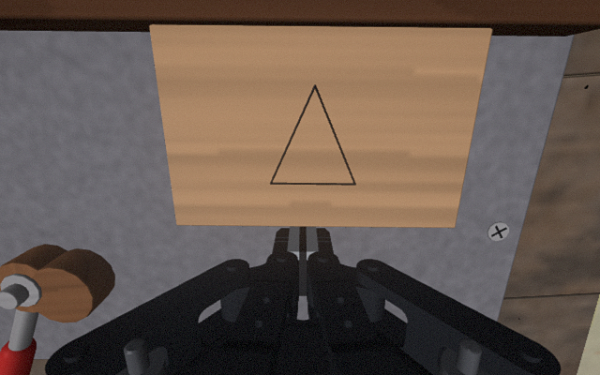

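The board is now flush along the fence: its far edge lies on the fence's dark face at row ~28 over its full length, and the force rose to 16 N. Next I back off, go round to its right end and push it left.

```bash
python3 -m crank '[[-2,0,0,0,0,0],[-3,0,0,0,0,0],[-3,2,-3,0,0,0],[-3,6,-4,0,0,0],[-2,10,-4,0,0,0],[1,12.7,-4,0,0,0],[4.8,12.7,-4,0,0,0],[4.8,12.7,-3,0,0,0],[4.8,12.7,-1,0,0,0],[4.8,12.7,0,0,0,0]]'; python3 st.py -0.043 -0.305 0.021
python3 -m crank '[[0,0,0,0,0,0],[0,0,0,0,0,0]]'; python3 st.py -0.043 -0.18 0.021
```

```text
time: 5.45
eef_pos: [0.6193, -0.1624, 0.0182]
tcp_rot: [0.999, -0.034, -0.001, -0.001]
contact_force: [-0.5, 0.7, -0.1]
opening: -0.002
finger_force: 0.0
t 5.45 jig -0.0454 -0.3064 z 0.0182 yaw -3.89 F [-0.5  0.7 -0.1] op -0.0 -> tool cm [ 0.24 -0.14 -0.28]
time: 5.65
eef_pos: [0.6202, -0.1628, 0.0203]
tcp_rot: [0.999, -0.034, -0.0, -0.0]
contact_force: [-0.0, 0.3, 0.6]
opening: -0.003
finger_force: 0.0
t 5.65 jig -0.0445 -0.3067 z 0.0203 yaw -3.89 F [-0.   0.3  0.6] op -0.0 -> tool cm [  0.19 -12.67  -0.07]
```

```bash
python3 -m crank '[[0,-1.5,0,0,0,0],[0,-3,0,0,0,0],[0,-4.5,0,0,0,0],[0,-6,0,0,0,0],[0,-7.5,0,0,0,0],[0,-9,0,0,0,0],[0,-10.5,0,0,0,0],[0,-12,0,0,0,0],[0,-13,0,0,0,0],[0,-13.5,0,0,0,0]]'; python3 -m crank '[[0,-0.4,0,0,0,0],[0,-0.7,0,0,0,0],[0,-0.7,0,0,0,0]]'; python3 st.py -0.043 -0.155 0.021
```

```text
time: 6.65
eef_pos: [0.6297, -0.0272, 0.0203]
tcp_rot: [0.999, -0.034, -0.0, -0.0]
contact_force: [1.4, -1.0, 1.1]
opening: 0.001
finger_force: 0.6
time: 6.95
eef_pos: [0.6302, -0.0213, 0.0203]
tcp_rot: [0.999, -0.034, -0.0, -0.0]
contact_force: [-0.2, 0.4, 0.3]
opening: -0.004
finger_force: 0.0
t 6.95 jig -0.0447 -0.1649 z 0.0203 yaw -3.93 F [-0.2  0.4  0.3] op -0.0 -> tool cm [ 0.17 -0.99 -0.07]
```

```bash
python3 -m crank '[[0,-0.2,0,0,0,0],[0,-0.4,0,0,0,0],[0,-0.6,0,0,0,0],[0,-0.6,0,0,0,0]]'; python3 st.py -0.043 -0.155 0.021
```

```text
time: 7.35
eef_pos: [0.6305, -0.0152, 0.0203]
tcp_rot: [0.999, -0.034, -0.0, -0.0]
contact_force: [0.2, -0.6, -0.7]
opening: -0.001
finger_force: 0.0
t 7.35 jig -0.0447 -0.1588 z 0.0203 yaw -3.91 F [ 0.2 -0.6 -0.7] op -0.0 -> tool cm [ 0.17 -0.38 -0.07]
```

```bash
python3 -m crank '[[0,-0.2,0,0,0,0],[0,-0.4,0,0,0,0],[0,-0.4,0,0,0,0]]'; python3 -m crank '[[0,-0.2,0,0,0,0],[0,-0.2,0,0,0,0]]'; python3 st.py -0.043 -0.155 0.021
```

```text
time: 7.65
eef_pos: [0.6307, -0.0116, 0.0204]
tcp_rot: [0.999, -0.034, -0.0, 0.0]
contact_force: [-0.9, -1.7, -0.2]
opening: -0.002
finger_force: 0.9
time: 7.85
eef_pos: [0.6305, -0.0112, 0.0204]
tcp_rot: [0.999, -0.033, -0.001, 0.002]
contact_force: [-2.7, -7.1, 0.1]
opening: 0.001
finger_force: 3.5
t 7.85 jig -0.045 -0.1548 z 0.0204 yaw -3.83 F [-2.7 -7.1  0.1] op 0.0 -> tool cm [ 0.2   0.02 -0.06]
```

```bash
python3 -m crank '[[0,-0.2,0,0,0,0],[0,-0.2,0,0,0,0]]'; python3 st.py -0.043 -0.155 0.021
```

```text
time: 8.05
eef_pos: [0.6303, -0.011, 0.0204]
tcp_rot: [0.999, -0.033, -0.001, 0.003]
contact_force: [-3.2, -11.1, 1.2]
opening: -0.0
finger_force: 6.0
t 8.05 jig -0.0453 -0.1546 z 0.0204 yaw -3.78 F [ -3.2 -11.1   1.2] op -0.0 -> tool cm [ 0.23  0.04 -0.06]
```

The finger is at y −0.1546, where a home board should stop it, with 11 N against the block. Now I back off, look, and give it a second push against the fence.

```bash
python3 -m crank '[[0,1,0,0,0,0],[0,2.5,0,0,0,0],[-3,2.5,-4,0,0,0],[-8.5,2,-4,0,0,0],[-8.5,-1,-4,0,0,0],[-8.5,-4.1,-4,0,0,0],[-8.5,-4.1,-3,0,0,0],[-8.5,-4.1,0,0,0,0],[-8.5,-4.1,0,0,0,0],[-8.5,-4.1,0,0,0,0]]'; python3 st.py -0.11 -0.11 0.021
python3 -m crank '[[1,0,0,0,0,0],[2,0,0,0,0,0],[2.5,0,0,0,0,0],[2.8,0,0,0,0,0],[2.8,0,0,0,0,0]]'; python3 st.py -0.11 -0.11 0.021
```

```text
time: 9.05
eef_pos: [0.5487, 0.0387, 0.0198]
tcp_rot: [0.999, -0.034, -0.001, -0.0]
contact_force: [0.8, 0.1, 1.0]
opening: -0.001
finger_force: 0.0
t 9.05 jig -0.1302 -0.1109 z 0.0198 yaw -3.95 F [0.8 0.1 1. ] op -0.0 -> tool cm [ 2.02 -0.08 -0.12]
time: 9.55
eef_pos: [0.5778, 0.0372, 0.0208]
tcp_rot: [0.999, -0.034, 0.0, 0.0]
contact_force: [-0.0, -0.5, -0.2]
opening: -0.001
finger_force: 0.0
t 9.55 jig -0.101 -0.1104 z 0.0208 yaw -3.91 F [-0.  -0.5 -0.2] op -0.0 -> tool cm [-0.9  -0.04 -0.02]
```

```bash
python3 -m crank '[[0.3,0,0,0,0,0],[0.6,0,0,0,0,0],[0.8,0,0,0,0,0],[0.8,0,0,0,0,0]]'; python3 st.py -0.099 -0.11 0.021
python3 - <<'E'
from h import *
from plant import ctrl
p,d=ctrl.read_camera("wrist");i=ctrl.camera_info("wrist");np.savez("w3.npz",p=p,d=d,K=i["K"],o=i["origin"],q=i["orientation"])
cv2.imwrite("pics/w3.png",p)
E
```

```text
time: 9.95
eef_pos: [0.5802, 0.0374, 0.0194]
tcp_rot: [0.999, -0.034, -0.007, -0.0]
contact_force: [-11.7, 0.0, 7.2]
opening: 0.001
finger_force: 6.0
t 9.95 jig -0.0987 -0.11 z 0.0194 yaw -3.86 F [-11.7   0.    7.2] op 0.0 -> tool cm [-0.04  0.   -0.16]
```

View pics/w3.png

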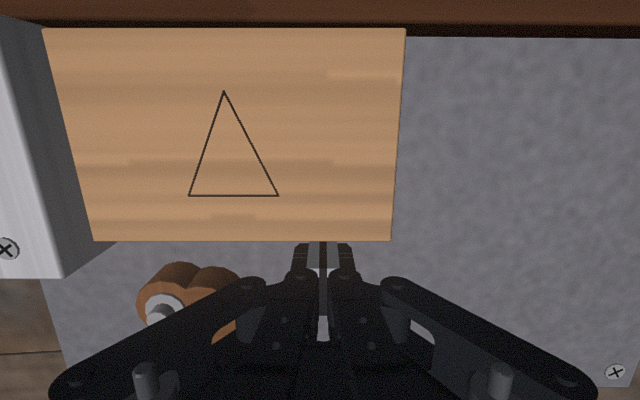

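The board is home: far edge on the fence (row ~30), left end against the block's foot (43–95, 30–240), and the cam free below it. Now the lever: I go round to the left of the grip.

```bash
python3 -m crank '[[-2,0,0,0,0,0],[-4,0,0,0,0,0],[-4,0,-6,0,0,0],[-8.65,-3,-6,0,0,0],[-8.65,-8,-6,0,0,0],[-8.65,-12.5,-6,0,0,0],[-8.65,-14.5,-6,0,0,0],[-8.65,-14.5,-6,0,0,0],[-8.65,-14.5,-4,0,0,0],[-8.65,-14.5,-4,0,0,0]]'; python3 st.py -0.1775 0.035 0.024
python3 - <<'E'
from h import *
from plant import ctrl
p,d=ctrl.read_camera("wrist");cv2.imwrite("pics/w4.png",p)
E
```

```text
time: 11.0
eef_pos: [0.5067, 0.1864, 0.0581]
tcp_rot: [0.999, -0.034, -0.003, 0.001]
contact_force: [-0.6, -0.4, -1.2]
opening: -0.002
finger_force: 0.0
t 11.0 jig -0.1827 0.0334 z 0.0581 yaw -3.92 F [-0.6 -0.4 -1.2] op -0.0 -> tool cm [ 0.53 -0.16  3.41]
```

View pics/w4.png

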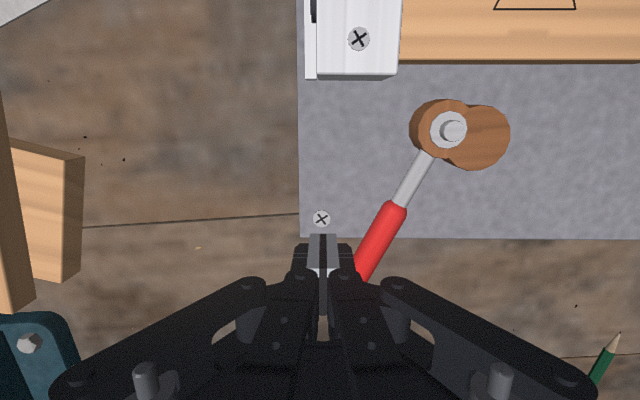

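The fingers are above, left of the red grip (grip 355–405, 205–280; pivot at 450,130). The gap looks small, so I lower 8 mm further to the left.

```bash
python3 -m crank '[[0.5,-1,0,0,0,0],[0.5,-1,2,0,0,0],[0.5,-1,3.4,0,0,0],[0.5,-1,3.4,0,0,0]]'; python3 st.py -0.1775 0.035 0.024
python3 - <<'E'
from st import *
s=ctrl.get_state();M=R.from_quat(s["tcp_rot"]).as_matrix();P=np.array([-.1237,-.032])
for f in range(150,266,10):
    a=np.radians(f);u=np.array([np.cos(a),np.sin(a)]);t=np.array([-u[1],u[0]])
    h=.011*abs(t[0])+.0145*abs(t[1]);c=P+.080*u-(.008+h-.003)*t
    print(f,c.round(4),(M.T@np.r_[O+c[0]*X+c[1]*Y-s["eef_pos"][:2],0]*100).round(1)[:2])
E
```

```text
time: 11.45
eef_pos: [0.5129, 0.1966, 0.0244]
tcp_rot: [0.999, -0.034, -0.002, 0.0]
contact_force: [-0.2, -0.9, -0.5]
opening: -0.002
finger_force: 0.0
t 11.45 jig -0.1772 0.044 z 0.0244 yaw -3.93 F [-0.2 -0.9 -0.5] op -0.0 -> tool cm [-0.03  0.9   0.05]
150 [-0.1815  0.028 ] [-0.4  1.6]
160 [-0.1912  0.0164] [-1.4  2.8]
170 [-0.1988  0.0028] [-2.2  4.1]
180 [-0.2037 -0.0125] [-2.7  5.6]
190 [-0.2062 -0.025 ] [-2.9  6.9]
200 [-0.2065 -0.0383] [-3.   8.2]
210 [-0.2045 -0.052 ] [-2.8  9.6]
220 [-0.1999 -0.0657] [-2.3 11. ]
230 [-0.1925 -0.0787] [-1.6 12.3]
240 [-0.1826 -0.0904] [-0.6 13.4]
250 [-0.1701 -0.1002] [ 0.7 14.4]
260 [-0.1557 -0.1076] [ 2.1 15.2]
```

```bash
python3 -m crank '[[-0.4,1.6,0,0,0,0],[-1.4,2.8,0,0,0,0],[-2.2,4.1,0,0,0,0],[-2.7,5.6,0,0,0,0],[-2.9,6.9,0,0,0,0],[-3,8.2,0,0,0,0],[-2.8,9.6,0,0,0,0],[-2.3,11,0,0,0,0],[-1.6,12.3,0,0,0,0],[-1.6,12.3,0,0,0,0]]'; python3 st.py -0.1826 -0.0904 0.024
python3 - <<'E'
from h import *
from plant import ctrl
p,d=ctrl.read_camera("wrist");cv2.imwrite("pics/w5.png",p)
E
```

```text
time: 12.45
eef_pos: [0.4899, 0.0733, 0.0257]
tcp_rot: [0.999, -0.035, -0.001, 0.0]
contact_force: [0.3, -0.4, -0.6]
opening: 0.005
finger_force: 0.0
t 12.45 jig -0.1914 -0.0805 z 0.0257 yaw -4.01 F [ 0.3 -0.4 -0.6] op 0.0 -> tool cm [0.88 0.99 0.17]
```

View pics/w5.png

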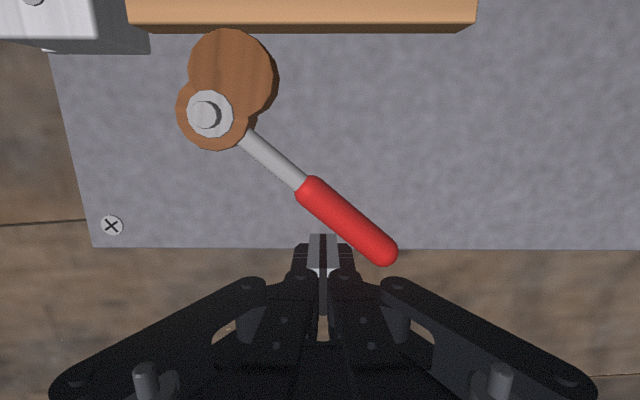

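The lever has followed to about 232°, with the grip at (300–395, 180–265) and the cam close to the board's near edge. Now the last stretch.

```bash
python3 -m crank '[[0.5,0.6,0,0,0,0],[1,1.1,0,0,0,0],[1.6,1.6,0,0,0,0],[2.3,2.1,0,0,0,0],[3,2.5,0,0,0,0],[3.5,2.8,0,0,0,0],[3.5,2.8,0,0,0,0]]'; python3 st.py -0.1557 -0.1076 0.024
```

```text
time: 13.2
eef_pos: [0.5223, 0.045, 0.0256]
tcp_rot: [0.999, -0.034, -0.002, -0.0]
contact_force: [-2.5, 4.0, -0.4]
opening: -0.003
finger_force: 1.7
t 13.2 jig -0.157 -0.1064 z 0.0256 yaw -3.93 F [-2.5  4.  -0.4] op -0.0 -> tool cm [0.13 0.12 0.16]
```

```bash
python3 -m crank '[[0.4,0,0,0,0,0],[0.6,0,0,0,0,0],[0.6,0,0,0,0,0]]'; python3 st.py -0.1557 -0.1076 0.024
```

```text
time: 13.5
eef_pos: [0.5241, 0.0447, 0.0252]
tcp_rot: [0.999, -0.034, -0.007, 0.0]
contact_force: [-13.5, 0.7, 7.9]
opening: -0.003
finger_force: 6.6
t 13.5 jig -0.1551 -0.1067 z 0.0252 yaw -3.85 F [-13.5   0.7   7.9] op -0.0 -> tool cm [-0.06  0.09  0.12]
```

```bash
python3 -m crank '[[0.4,0,0,0,0,0],[0.6,0,0,0,0,0],[0.6,0,0,0,0,0]]'; python3 st.py -0.1557 -0.1076 0.024
```

```text
time: 13.8
eef_pos: [0.5247, 0.0446, 0.0248]
tcp_rot: [0.999, -0.033, -0.015, 0.0]
contact_force: [-27.1, -0.1, 19.7]
opening: -0.0
finger_force: 13.6
t 13.8 jig -0.1545 -0.1067 z 0.0248 yaw -3.8 F [-27.1  -0.1  19.7] op -0.0 -> tool cm [-0.12  0.09  0.08]
```

```bash
python3 -m crank '[[0.3,0,0,0,0,0],[0.5,0,0,0,0,0],[0.5,0,0,0,0,0]]'; python3 st.py -0.1557 -0.1076 0.024
python3 - <<'E'
from h import *
from plant import ctrl
p,d=ctrl.read_camera("wrist");i=ctrl.camera_info("wrist");np.savez("w6.npz",p=p,K=i["K"],o=i["origin"],q=i["orientation"]);cv2.imwrite("pics/w6.png",p)
E
```

```text
time: 14.1
eef_pos: [0.5251, 0.0445, 0.0245]
tcp_rot: [0.999, -0.033, -0.022, 0.0]
contact_force: [-38.7, -0.3, 31.5]
opening: -0.003
finger_force: 19.5
t 14.1 jig -0.1541 -0.1068 z 0.0245 yaw -3.76 F [-38.7  -0.3  31.5] op -0.0 -> tool cm [-0.16  0.08  0.05]
```

View pics/w6.png

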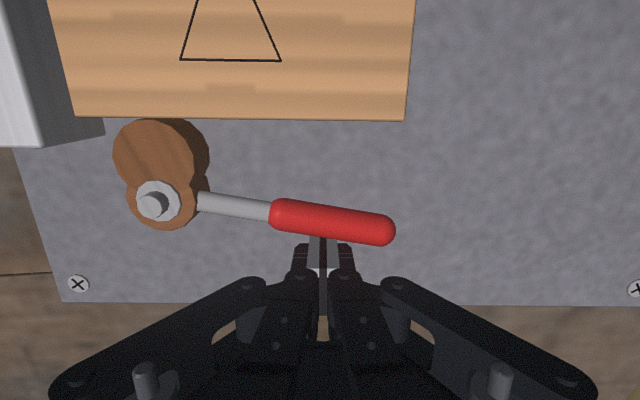

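The lever is at its stop: the grip (270–395, 200–245) points right and the cam is on the board's near edge. The force rises without travel. I back off, lift and check.

```bash
python3 -m crank '[[-1,0,0,0,0,0],[-2,0,0,0,0,0],[-4,0,0,0,0,0],[-4,0,-4,0,0,0],[-4,0,-9,0,0,0],[-4,2,-13,0,0,0],[-4,2,-16,0,0,0],[-4,2,-16,0,0,0],[-4,2,-16,0,0,0]]'; python3 st.py -0.15 -0.1 0.1
python3 - <<'E'
from h import *
from st import O,X,Y
from plant import ctrl
p,d=ctrl.read_camera("wrist");i=ctrl.camera_info("wrist");K,o,q=i["K"],i["origin"],i["orientation"];cv2.imwrite("pics/w7.png",p)
hsv=cv2.cvtColor(p,cv2.COLOR_BGR2HSV)
m=cv2.inRange(hsv,(0,180,80),(5,255,255))|cv2.inRange(hsv,(175,180,80),(179,255,255))
c=big(m,(0,0,640,400));l=cv2.fitLine(c,cv2.DIST_L2,0,.01,.01).ravel()
w=cast([l[2:]-30*l[:2],l[2:]+30*l[:2]],K,o,q,.029)[:,:2]-O;e=w[1]-w[0];print("grip ang",np.degrees(np.arctan2(e@Y,e@X)),"mid",w.mean(0)@X,w.mean(0)@Y)
m=cv2.inRange(hsv,(8,60,140),(22,200,255));c=big(m,(0,0,640,400));b=cv2.approxPolyDP(c,6,True).reshape(-1,2)
for u in b:
    w=cast([u],K,o,q,.033)[0,:2]-O;print(u,(w@X).round(4),(w@Y).round(4))
E
```

```text
time: 15.05
eef_pos: [0.5, 0.026, 0.1877]
tcp_rot: [0.999, -0.034, 0.002, 0.001]
contact_force: [0.1, 0.3, 0.2]
opening: -0.0
finger_force: 0.0
t 15.05 jig -0.1778 -0.127 z 0.1877 yaw -3.92 F [0.1 0.3 0.2] op -0.0 -> tool cm [ 2.75 -2.7   8.78]
grip ang -95.12242005402742 mid -0.1349831028680357 -0.10963080462618914
[180   0] -0.0206 -0.0054
[189  84] -0.0883 -0.0048
[337  85] -0.0888 -0.1413
[339   0] -0.0201 -0.1419
```

View pics/w7.png

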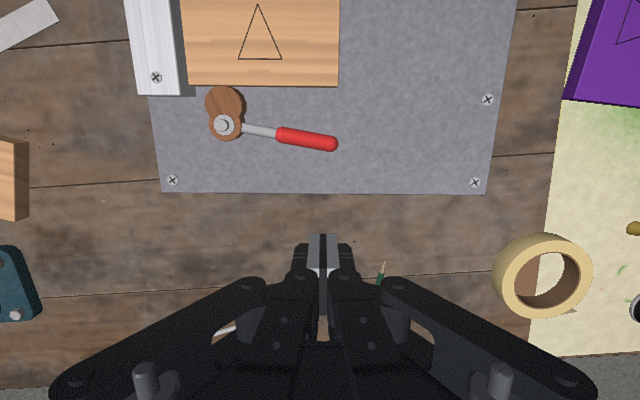

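The lever angle from the pivot (222,125) to mid-grip comes to about 261°, which is the stop. The board's near edge is parallel to the fence. I check the block gap numerically from straight above.

```bash
python3 -m crank '[[3,-4,0,0,0,0],[5,-8,0,0,0,0],[7,-12.5,0,0,0,0],[7,-12.5,0,0,0,0],[7,-12.5,0,0,0,0]]' | head -2
python3 - <<'E'
from h import *
from st import O,X,Y
from plant import ctrl
p,d=ctrl.read_camera("wrist");i=ctrl.camera_info("wrist");K,o,q=i["K"],i["origin"],i["orientation"];M=R.from_quat(q).as_matrix()
hsv=cv2.cvtColor(p,cv2.COLOR_BGR2HSV)
def px(x,y,z):
    v=M.T@(np.r_[O+x*X+y*Y,z]-o);return (K@v/v[2])[:2]
for jx in(-.02,-.045,-.07,-.083):
    u,v=px(jx,0,.033);r=int(round(v))
    if not 0<=r<400:print("out",u,v);continue
    row=hsv[r,int(u)-12:int(u)+16];print(jx,u.round(1),r,[tuple(map(int,t[1:])) for t in row])
# far edge vs fence
for jy in(-.02,-.07,-.12):
    u,v=px(0,jy,.033);c=int(round(u))
    if 12<=v<388 and 0<=c<640:print("fence",jy,c,v.round(1),[tuple(map(int,t[1:])) for t in hsv[int(v)-10:int(v)+10,c]])
    else:print("fence out",u,v)
E
```

```text
time: 15.6
eef_pos: [0.5762, 0.1474, 0.1835]
-0.02 319.9 83 [(4, 207), (5, 205), (7, 208), (6, 209), (6, 211), (7, 208), (6, 214), (8, 211), (4, 211), (6, 214), (1, 213), (7, 215), (7, 214), (7, 212), (5, 216), (7, 226), (9, 190), (9, 109), (105, 191), (102, 192), (100, 192), (99, 190), (102, 188), (105, 187), (100, 189), (103, 186), (103, 189), (102, 185)]
-0.045 319.8 112 [(6, 206), (6, 209), (6, 209), (5, 208), (6, 209), (9, 210), (5, 214), (6, 213), (6, 212), (5, 208), (6, 217), (4, 211), (7, 213), (5, 210), (4, 218), (9, 225), (8, 183), (63, 146), (107, 203), (101, 207), (99, 208), (100, 204), (98, 206), (99, 206), (100, 206), (99, 209), (99, 208), (101, 208)]
-0.07 319.8 139 [(5, 207), (7, 211), (8, 212), (6, 210), (5, 209), (5, 208), (6, 218), (4, 209), (7, 211), (10, 214), (8, 217), (6, 214), (4, 217), (7, 218), (4, 218), (8, 212), (8, 159), (93, 203), (102, 210), (98, 208), (98, 210), (98, 211), (101, 210), (97, 212), (97, 213), (99, 212), (99, 209), (96, 212)]
-0.083 319.8 152 [(2, 135), (8, 198), (9, 210), (5, 210), (2, 206), (4, 211), (5, 217), (6, 206), (6, 211), (5, 212
[... 246 characters left out ...]
0), (123, 91), (133, 90), (126, 87), (137, 56), (105, 51), (100, 169), (99, 199), (101, 200), (103, 198), (103, 201), (105, 201), (99, 203), (103, 200), (100, 197), (103, 206), (100, 206), (101, 212)]
fence -0.07 398 60.0 [(132, 89), (130, 90), (127, 92), (152, 87), (136, 88), (135, 72), (150, 34), (99, 67), (97, 211), (98, 200), (100, 194), (102, 198), (100, 206), (99, 206), (103, 204), (105, 200), (98, 202), (102, 205), (100, 203), (99, 208)]
fence -0.12 454 60.3 [(129, 99), (140, 91), (130, 92), (144, 92), (124, 101), (149, 96), (147, 73), (113, 34), (101, 83), (103, 198), (99, 196), (102, 195), (102, 198), (104, 201), (98, 200), (104, 199), (104, 198), (100, 201), (103, 205), (106, 198)]
```

```bash
python3 -c "
from plant import ctrl
print(ctrl.sign_off())"
```

```text
the job is handed in; nothing more can be done
None
```

The board is home, flush along the fence and tight against the drill block to within about 1 mm in the camera image. The lever is at its stop with the cam on the board, nothing else was touched, and the job was handed in at about 16 s.

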